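# Clamp a culture flask on the rocking mixer

### The arm

A 7-joint arm with a two-finger parallel gripper is mounted at the origin on the work surface. World frame = base frame: x ahead of the robot, y to its left, z up, the work surface at z = 0. Lengths are in m, angles in rad, forces in N, time in s.
With the tool pointing down it reaches from about 0.4 to 0.875 m from the base axis. Payload 19.3 kg.
Tool frame: the origin (TCP) lies between the finger pads; the fingertips stand 17 mm ahead of it and the grasp point (between the pads) lies 2 mm behind it; z points along the fingers, x is the direction in which the jaws open and shut, and the axes are right-handed (so a half turn about z gives the same grasp; the last joint's range is limited). The gripper opens to 85 mm and grips with 20 to 120 N. Pads are 22 mm wide; open, the fingers measure 114 mm over their backs; the gripper's body (76 mm by 85 mm) begins 54 mm behind the grasp point. The pads swing forward as they close: fully open they stand 13 mm farther back than shut.
Start: joints at [-1.184, 0.521, -0.036, 1.599, 0.021, 1.021, -0.113], TCP at [0.276, 0.561, 0.248] pointing down, gripper open.
Joint ranges: [-2.91, 2.91], [-0.3, 2.13], [-1.5, 1.42], [0.17, 2.43], [-1.26, 4.41], [0.16, 1.93], [-2.52, 2.52]. Speed limits (rad/s): [1.89, 1.89, 2.39, 2.39, 3.01, 3.01, 3.01].

### API

Orientations are given as [roll, pitch, yaw] about the fixed x, y, z axes, in that order (R = Rz(yaw) Ry(pitch) Rx(roll)).
In Python, from workcell import bot gives the robot as it stands. The module is installed in compiled form; this text tells all that it offers.
- The arm moves only by the tool arm_command, never from a script. Its argument "targets" is a list of rows, each a list of 6 numbers: the shift along the tool's x, y, z in mm, then the turn, a rotation vector about the tool's x, y, z in degrees. In form: [[x, y, z, wx, wy, wz], ...]. A call has 1 to 8 rows; each row shifts and turns the pose as measured when the row begins, along the tool's axes as they then stand; what a row does not reach is not made up. A row lasts 1/10 s, in which the tool goes at most 50 mm and 8.59 degrees, less where a joint would pass 70% of its speed; a pose out of reach is approached as far as the arm can. A call is refused whole if a number of a shift passes 50 or a number of a turn 8.59, either way. A call with a gripper value outside its range is refused whole. "grip" is the opening in per cent of the stroke, from 0 (shut) to 100 (fully open), set as the call begins (left out, the last holds). The fingers move at their own pace and stop on an object; "grip_force" is the grip in N (left out, the last holds). Time passes only in rows, so rows that do not move let the fingers close. It gives the time, the measured TCP pose, the force and the opening at its end, in the units of the state.
- bot.observe(): the state, without advancing time (a new reading comes with each control period).
- bot.grab_frame(name): name is "scene" or "top"; returns a dict with "color" (400x640x3 uint8, red, green, blue), "depth" (400x640 float32, m along the optical axis (not along the pixel's ray), 0 where there is no reading), "fov_y" (degrees; the focal length in pixels is half the picture's height over the tangent of half this angle, whatever the lens; pixels are square), "cx", "cy" (the principal point, pixels), "R" (3x3) and "t" (3): a world point X has camera coordinates R X + t. Camera axes: x right, y down, z forward; pixel columns grow to the right and rows downward; lengths in m; the calibration is good to about 2 mm. A picture is of the moment at which its call begins.
- bot.job_done(): hands the job in, once; it reports no verdict.
The state is a dict: "clock": time; "qpos": joint angles; "qd": joint speeds; "joint_efforts": joint torques, N m; "position": TCP position; "tool_rot": TCP orientation; "force": force on the tool from outside, world axes, zero at the start; "moment": the same for the moment, N m; "grip_width": finger opening in m.
Only numpy, scipy, OpenCV 4.12 (cv2) and the standard library are available. Lean on these libraries where they do the work, as an engineer would, in place of code of your own. Each camera call takes 0.05 s, during which the arm holds its last target. There are 200 camera calls.

### The job

Load the orange-capped culture flask flat into the nest on the rocking mixer, cap towards the hinge and pushed fully home against the two blue rear stops. Then pull the spring-loaded retaining bar all the way down by its black tab and, holding it down, slide it all the way sideways under the red catch so that it stays latched when you let go. Do not bump the aluminium guard frame over the mixer, and leave the other things on the bench where they are.

Things in the scene. Friction and masses are not known exactly. Their poses are not given: they have to be found in the camera images.
- flask: Flat rigid culture flask, pale lilac box 78 (x) x 54 (y) x 30 mm (z), about 90 g, lying flat on the bench; a short neck and an orange screw cap 23 mm across stick out of its +x end, to 63 mm from the origin. Origin: centre of the underside of the box; z up.
- mixer: Fixed rocking mixer: grey base under a white platform 190 (x) x 240 (y) mm that stays level, top 50 mm above the bench, from x -75 to +115 mm here. Origin on the bench; +x runs from its front (two knobs; turned to the robot's right) to the hinge, +y left, z up. Two steel brackets (y +-78 mm) carry a hinge pin along y at x 85, z 92 mm; two guard posts stand at x 102, y +-112 mm.
- nest (a point): Where the flask's origin comes when home, its x along the mixer's x (cap to the hinge): on the platform, 50 mm above the bench, x 7 mm in the mixer frame; axes as the mixer. Beyond it: two blue rear stops 20 mm high (faces at +39 mm, either side of the neck) and blue side rails 10 mm high, 60 mm apart inside, beside the flask's rear half only (+5 to +39 mm). Front open.
- bar_hinge (a point): Pivot of the retaining bar, on the hinge pin; axes as the mixer; moves along the mixer's y with joint carriage. The bar is a steel strip 12 mm wide from here towards the front side. A red tongue sticks out from it to +y (6 to 40 mm off its middle, 12 mm thick) 75 mm from the pivot.
- bar_grip (a point): Centre of the black tab on the bar's free end: 12 mm thick (mixer's y), 30 mm along the bar, 36 mm high; 145 mm from the pivot along the bar, 22 mm above its middle line; x axis along the bar to the pivot. A steel finger rest 46 mm wide lies 27 mm below it. Keeper plate, 34 mm down, 125 mm from the pivot: bar down, it stands 5 mm in front of a flask that is home, and lands on one short of home.
- bar (a joint): Retaining bar's hinge angle, rad: 0 sprung up (46 degrees above level, leaning over the nest, tab 0.21 m above the bench), 0.80 hard stop, bar level. A torsion spring drives it back to 0: the pull at the tab is about 3.5 N at the start and 8 N at the end. It passes under the catch only above about 0.745; latched, the spring lifts it against the catch at about 0.74.
- carriage (a joint): Sideways position of the bar on its pin, m: 0 to 0.032, growing towards the mixer's +y (the catch side), friction about 2 N, stays where left. Below 0.012 the bar swings past the catch's lip freely. Fully latched at 0.032.
- catch (a point): Middle of the underside of the red catch's lip, 102.5 mm above the bench, x 10, y 70 mm in the mixer frame; axes as the mixer. The lip is 24 (x) x 36 mm (y), its post at its +y end. The bar's tongue goes under it when the bar is down and slid to +y.
- tip_box: Bystander: white pipette tip box with teal deck, 85 x 115 x 64 mm, origin under its centre.
- tube_rack: Bystander: green tube rack 100 x 45 x 78 mm with a blue-capped tube, 115 mm high in all, origin under its centre.
- conical: Bystander: amber conical flask with orange stopper, 86 mm across the foot, 136 mm high, origin under its centre.
- flask_cap (a point): Centre of the flask's orange cap, 54.5 mm along the flask's x from its origin, 15 mm above its underside.
- guard_edge (a point): Middle of the front rail of the guard over the mixer: an open aluminium frame of 8 mm bars, 236 mm wide, x -6 to +114 mm in the mixer frame with one more cross bar at x 54, 0.293 to 0.301 m above the bench, on two posts behind. With the bar up, its tab is just below the front rail, so a gripper must come in tilted (about 40 degrees) from the front side.
- guard: The fixed aluminium guard frame; origin as the mixer's. See guard_edge.
There are look-alikes about, which are no part of the job. There is more than one size of the flask; the job needs the largest.

How it is judged:
On the way, in this order (a step that is already met when the one before it is completed fails the run):
1. the flask lies home in the nest, let go, with the bar still up (x of flask in the frame of nest between -0.006 and 0.004 m and y of flask in the frame of nest between -0.006 and 0.006 m and z of flask in the frame of nest below 0.003 m and angle between flask's own z axis and vertical below 0.06 rad and x of bar_grip in the frame of bar_hinge above -0.115 m and contact force between the fingers and flask below 0.2 N and x of flask_cap in the frame of nest above 0.03 m), for 0.2 s.
2. the bar is wound all the way down, not yet under the catch (value of joint bar above 0.75 rad and value of joint carriage below 0.016 m), for 0.05 s.
3. held down, the bar is slid fully under the catch (value of joint bar above 0.71 rad and value of joint carriage above 0.026 m), for 0.1 s.
At the end, for the whole second after the job is handed in: The bar stays down by itself (joint above 0.71 rad) with its tongue at least 26 of 32 mm along under the catch, at rest; the flask lies flat in the nest within 7 mm of home, cap to the hinge, at rest (all of step 3 and velocity of joint bar between -0.05 and 0.05 rad/s and x of flask in the frame of nest between -0.007 and 0.004 m and y of flask in the frame of nest between -0.007 and 0.007 m and z of flask in the frame of nest below 0.003 m and angle between flask's own z axis and vertical below 0.06 rad and angle between the x axis of flask and the x axis of nest, either way round below 0.17 rad and linear speed of flask below 0.01 m/s and x of flask_cap in the frame of nest above 0.03 m); the robot touches nothing.
It fails at once if the guard frame is bumped (over 4 N) (contact force between guard and anything else above 4 N).
It fails at once if the tip box is moved more than 20 mm (distance of tip_box from where it was at the start of the episode above 0.02 m).
It fails at once if the tube rack is moved more than 20 mm (distance of tube_rack from where it was at the start of the episode above 0.02 m).
It fails at once if the conical flask is moved more than 20 mm (distance of conical from where it was at the start of the episode above 0.02 m).
It also fails if it takes over 64 s, if anything falls off the work surface, if the arm or the gripper's body presses on something with over 40 N, if the wrist force passes 120 N, or if a joint passes its speed limit or range.

## Working session

There is one attempt and no reset: what is moved stays moved. The work goes in short steps, Python scripts to look and compute and a tool call to move; the robot and the scene stay as the last step left them, time stands still between calls to the robot, and variables do not carry over. Pictures are saved under pics/ and viewed, about 8 in all and at most 12, crops included, and the job is handed in when it is done.

Besides the shell and the picture viewer there is one more tool, called after "Emit:" as name([rows], argument=value, ...), one row to a line, values as JSON. arm_command: Moves the arm, as the interface text tells. Its arguments: {"type":"object","properties":{"targets":{"type":"array"},"grip":{"type":"number"},"grip_force":{"type":"number"}},"required":["targets"]}

```bash
mkdir -p pics
cat > h.py <<'E'
import numpy as np, cv2, pickle
from workcell import bot
def grab(n,tag):
    f=bot.grab_frame(n); pickle.dump(f,open(f'{n}_{tag}.pkl','wb')); cv2.imwrite(f'pics/{n}_{tag}.png',f['color'][:,:,::-1]); return f
def load(n,tag): return pickle.load(open(f'{n}_{tag}.pkl','rb'))
def cloud(f):
    h,w=f['depth'].shape; F=h/2/np.tan(np.radians(f['fov_y'])/2)
    v,u=np.mgrid[:h,:w]; d=f['depth']
    c=np.stack([(u-f['cx'])/F*d,(v-f['cy'])/F*d,d],-1)
    return (c-f['t'])@np.array(f['R'])
def proj(f,X):
    F=400/2/np.tan(np.radians(f['fov_y'])/2); c=np.array(f['R'])@np.array(X)+f['t']; return c[:2]/c[2]*F+[f['cx'],f['cy']]
E
python3 - <<'E'
from h import *
for n in('scene','top'):
    f=grab(n,'0'); print(n,f['fov_y'],f['cx'],f['cy'],-np.array(f['R']).T@f['t'],np.array(f['R']).round(2).tolist(),(f['depth']>0).mean())
print(bot.observe())
E
```

```text
scene 49.55798022026685 314.0252786811732 200.01343597616682 [1.36638406 0.65529511 0.96264725] [[-0.6, 0.8, 0.0], [0.47, 0.36, -0.8], [-0.64, -0.48, -0.6]] 0.99169921875
top 43.39067219756912 314.7671879596561 199.65565736839457 [0.38983528 0.02584021 1.38633718] [[-0.0, -1.0, 0.01], [-0.99, 0.0, -0.1], [0.1, -0.01, -0.99]] 0.99591015625
{'clock': 0.1, 'qpos': array([-1.1841838 ,  0.52196122, -0.03627124,  1.59992853,  0.02120638,
        1.02109972, -0.1127822 ]), 'qd': array([-1.31822659e-03, -2.98198468e-03,  2.58901936e-03, -1.83675577e-03,
       -1.11355822e-03,  1.31149903e-03,  5.71009670e-05]), 'joint_efforts': array([ 4.77954236e-03, -9.28489208e+01,  1.98445491e+00, -3.70539129e+01,
        1.81110733e-02,  5.17920591e-03, -3.02276715e-05]), 'position': array([0.27561939, 0.56063932, 0.24778771]), 'tool_rot': array([3.14148913e+00, 1.00685445e-03, 1.11394477e+00]), 'force': array([0.42034624, 0.97796261, 0.02510996]), 'moment': array([ 0.04351835, -0.05758329, -0.016333  ]), 'grip_width': 0.08542684859898637}
```

View pics/scene_0.png

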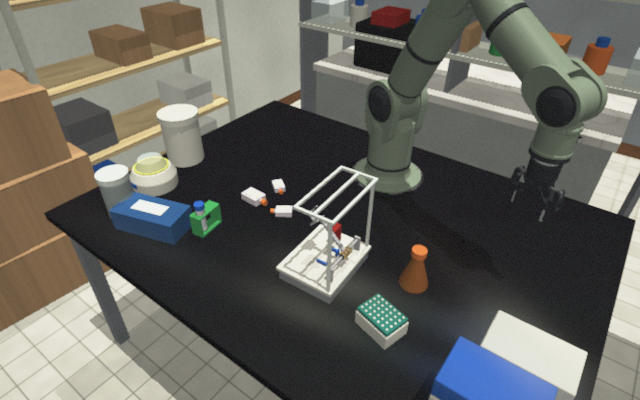

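View pics/top_0.png

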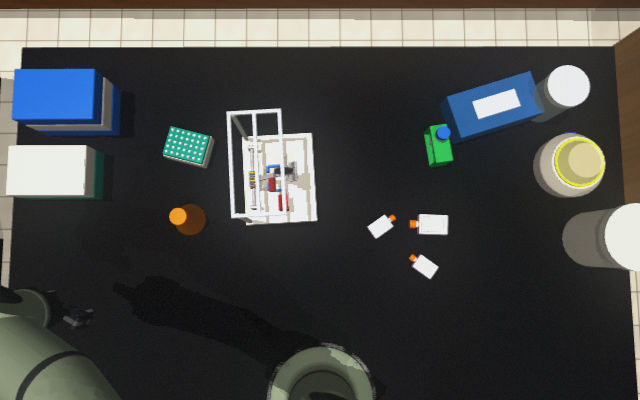

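The scene view shows the mixer at about (325,255) and three flasks near (254,196), (283,211) and (278,186). In the top view the flasks are at (381,227), (432,224) and (425,267). The one at (432,224) looks largest. The mixer's front faces image right (-y), and its red catch is at (283,203). Next I measure.

Run:
```python
from h import *
f=load('top','0'); P=cloud(f); c=f['color'].astype(int); hsv=cv2.cvtColor(f['color'],cv2.COLOR_RGB2HSV)
roi=np.zeros((400,640),bool); roi[195:290,355:460]=1
z=P[...,2]; print('bench z',np.median(z[300:330,450:550]))
m=(roi&(z>0.012)&(z<.06)).astype(np.uint8)
n,l,s,ce=cv2.connectedComponentsWithStats(m)
for i in range(1,n):
    if s[i,4]<30: continue
    k=l==i; org=k&(c[...,0]>c[...,2]+60); box=k&~org
    top=box&(z>np.percentile(z[box],50)-.004); q=P[top][:,:2].astype(np.float32)
    r=cv2.minAreaRect(q); print(ce[i].round(),s[i,4],'zbox',np.median(z[top]),'rect',r, 'cap',P[org].mean(0))
# platform: white, z~.05
roi[:]=0; roi[100:235,220:325]=1
k=roi&(abs(z-.05)<.006)&(hsv[...,1]<60)
print('platform',cv2.minAreaRect(P[k][:,:2].astype(np.float32)),np.median(z[k]))
k=roi&(abs(z-.297)<.01); q=P[k]; print('guard',cv2.minAreaRect(q[:,:2].astype(np.float32)),np.median(q[:,2]))
red=roi&(c[...,0]>c[...,1]+70)&(c[...,0]>c[...,2]+70)
n,l,s,ce=cv2.connectedComponentsWithStats(red.astype(np.uint8))
for i in range(1,n):
    if s[i,4]>8: q=P[l==i]; print('red',ce[i].round(),s[i,4],q.min(0).round(3),q.max(0).round(3),np.median(q,0).round(3))
blue=roi&(c[...,2]>c[...,0]+50)
n,l,s,ce=cv2.connectedComponentsWithStats(blue.astype(np.uint8))
for i in range(1,n):
    if s[i,4]>5: q=P[l==i]; print('blue',ce[i].round(),s[i,4],q.min(0).round(3),q.max(0).round(3),np.median(q,0).round(3))
dark=roi&(f['color'].max(2)<60)&(z>.1)
q=P[dark];print('dark',q.min(0),q.max(0),np.median(q,0),len(q))
for n in('top','scene'):
    f=load(n,'0')
    x0,y0,x1,y1=(215,100,465,290) if n=='top' else (225,150,405,310)
    im=cv2.resize(f['color'][y0:y1,x0:x1,::-1],None,fx=3,fy=3,interpolation=cv2.INTER_CUBIC); cv2.imwrite(f'pics/c_{n}.png',im[:600,:800])
```

```text
bench z -0.0008462661873419883
[381. 225.] 369 zbox 0.022848111126521492 rect ((0.4572698771953583, -0.16106443107128143), (0.04091353341937065, 0.061574265360832214), 34.91957092285156) cap [ 0.4803265  -0.19464862  0.01775491]
[431. 224.] 666 zbox 0.029686173752316383 rect ((0.46146339178085327, -0.30292055010795593), (0.07928458601236343, 0.05393499881029129), 88.34662628173828) cap [ 0.46299521 -0.2489191   0.02293215]
[423. 265.] 384 zbox 0.022551445137938244 rect ((0.3482861816883087, -0.27966734766960144), (0.060940708965063095, 0.04152688384056091), 54.496734619140625) cap [ 0.37161591 -0.24663888  0.01720166]
platform ((0.5862333178520203, 0.11331569403409958), (0.24038727581501007, 0.19028058648109436), 3.273054361343384) 0.049393664648304206
guard ((0.584407389163971, 0.14698876440525055), (0.2370416671037674, 0.12060937285423279), 3.1372427940368652) 0.3001451095629918
red [271. 184.] 77 [0.539 0.115 0.144] [0.571 0.13  0.16 ] [0.555 0.124 0.151]
red [280. 201.] 50 [0.499 0.102 0.108] [0.532 0.11  0.118] [0.517 0.105 0.112]
red [287. 201.] 27 [0.499 0.086 0.047] [0.539 0.09  0.117] [0.517 0.09  0.111]
blue [271. 167.] 49 [0.601 0.111 0.049] [0.624 0.145 0.073] [0.616 0.135 0.06 ]
blue [267. 187.] 9 [0.549 0.133 0.063] [0.567 0.142 0.147] [0.556 0.142 0.071]
blue [278. 190.] 11 [0.522 0.091 0.054] [0.555 0.119 0.301] [0.552 0.114 0.06 ]
dark [0.38983528 0.02584021 0.19792968] [0.58388356 0.11034731 1.38633718] [0.57516601 0.07732529 0.22387071] 72
```

View pics/c_scene.png

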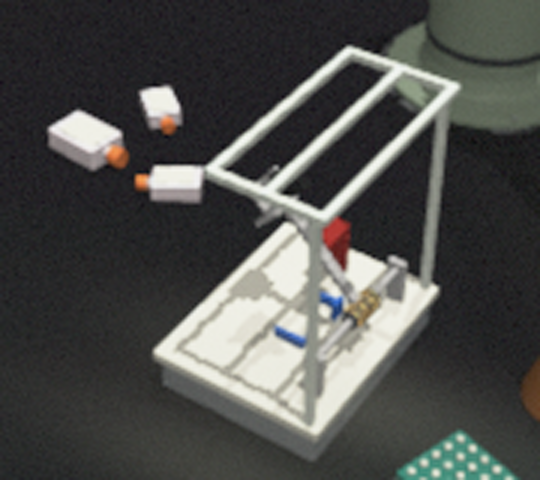

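View pics/c_top.png

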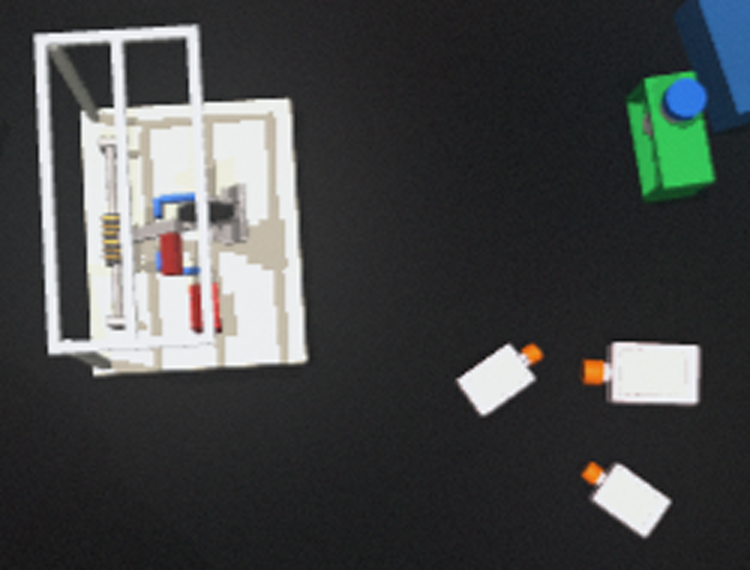

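The crops confirm it. The mixer's front faces -y, its bar is up under the guard's front rail, and the red catch is on the robot side. The largest flask is at (0.4615, -0.303) with its cap to +y, heading about 88.4°. From both the platform and the guard, the mixer is at (0.587, 0.093) with heading about 93.2°. Next I write a planner that prints rows.

```bash
cat >> h.py <<'E'
from scipy.spatial.transform import Rotation as Ro, Slerp
M=np.array([.5873,.0932,0]); A=np.radians(93.2); ux=np.array([np.cos(A),np.sin(A),0]); uy=np.array([-np.sin(A),np.cos(A),0]); Z=np.array([0,0,1.])
def mix(x,y,z): return M+x/1e3*ux+y/1e3*uy+z/1e3*Z
def ori(head,tilt):  # heading deg of approach; tool x = heading-90; tilt from vertical
    return Ro.from_euler('z',head-90,degrees=True)*Ro.from_euler('x',180+tilt,degrees=True)
def pose():
    s=bot.observe(); return s['position'],Ro.from_euler('xyz',s['tool_rot']),s
def plan(tgt,R1,n,polar=False,p0=None,R0=None,show=True):
    p,R,s=pose(); p0=p if p0 is None else p0; R0=R if R0 is None else R0
    sl=Slerp([0,1],Ro.concatenate([R0,R1])); rows=[]
    def at(t):
        if not polar: return p0+t*(tgt-p0)
        c=lambda q:np.array([np.hypot(q[0],q[1]),np.arctan2(q[1],q[0]),q[2]])
        r,a,z=c(p0)+t*(c(tgt)-c(p0)); return np.array([r*np.cos(a),r*np.sin(a),z])
    for i in range(n):
        a,b=at(i/n),at((i+1)/n); Ra,Rb=sl(i/n),sl((i+1)/n)
        rows.append(np.r_[Ra.inv().apply(b-a)*1e3,(Ra.inv()*Rb).as_rotvec(degrees=True)].round(1))
    for i in range(0,n,8): print([[float(v) for v in r] for r in rows[i:i+8]])
    return tgt,R1
def err(tgt,R1):
    p,R,s=pose(); print('clock',s['clock'],'err mm(tool)',(R.inv().apply(tgt-p)*1e3).round(1),'rot',(R.inv()*R1).as_rotvec(degrees=True).round(2),'F',s['force'].round(1),'w',s['grip_width'],'q',s['qpos'].round(2))
E
python3 - <<'E'
from h import *
p,R,s=pose()
a=plan(p+[0,0,.2],R,5)
w=np.array([.46,-.44,.30])
b=plan(w,ori(90,10),26,True,*a)
E
```

```text
[[-0.0, 0.0, -40.0, 0.0, 0.0, 0.0], [-0.0, 0.0, -40.0, 0.0, 0.0, 0.0], [-0.0, 0.0, -40.0, 0.0, 0.0, 0.0], [-0.0, 0.0, -40.0, 0.0, 0.0, 0.0], [-0.0, 0.0, -40.0, 0.0, 0.0, 0.0]]
[[-1.2, 45.1, 5.7, 0.3, 0.2, 2.4], [-2.5, 45.1, 5.4, 0.3, 0.2, 2.4], [-3.9, 45.1, 5.1, 0.3, 0.2, 2.4], [-5.2, 45.0, 4.8, 0.3, 0.2, 2.4], [-6.6, 44.9, 4.5, 0.3, 0.2, 2.4], [-7.9, 44.8, 4.2, 0.3, 0.2, 2.4], [-9.2, 44.6, 3.8, 0.3, 0.2, 2.4], [-10.5, 44.3, 3.5, 0.3, 0.2, 2.4]]
[[-11.8, 44.1, 3.2, 0.3, 0.2, 2.4], [-13.1, 43.7, 2.8, 0.3, 0.2, 2.4], [-14.4, 43.4, 2.5, 0.3, 0.2, 2.4], [-15.7, 43.0, 2.2, 0.3, 0.2, 2.4], [-16.9, 42.6, 1.9, 0.3, 0.2, 2.4], [-18.2, 42.1, 1.6, 0.3, 0.2, 2.4], [-19.4, 41.6, 1.3, 0.3, 0.2, 2.4], [-20.6, 41.0, 1.0, 0.3, 0.2, 2.4]]
[[-21.8, 40.5, 0.8, 0.3, 0.2, 2.4], [-23.0, 39.9, 0.6, 0.3, 0.2, 2.4], [-24.2, 39.2, 0.4, 0.3, 0.2, 2.4], [-25.3, 38.5, 0.2, 0.3, 0.2, 2.4], [-26.4, 37.8, 0.1, 0.3, 0.2, 2.4], [-27.5, 37.0, 0.0, 0.3, 0.2, 2.4], [-28.6, 36.3, -0.1, 0.3, 0.2, 2.4], [-29.6, 35.5, -0.1, 0.3, 0.2, 2.4]]
[[-30.7, 34.6, -0.1, 0.3, 0.2, 2.4], [-31.7, 33.8, -0.1, 0.3, 0.2, 2.4]]
```

Emit:
arm_command([
  [0,0,-40,0,0,0],
  [0,0,-40,0,0,0],
  [0,0,-40,0,0,0],
  [0,0,-40,0,0,0],
  [0,0,-40,0,0,0],
], grip=100)

```text
clock: 0.6
position: [0.2747, 0.5588, 0.4475]
tool_rot: [3.141, 0.015, 1.114]
force: [-0.0, 0.3, -0.8]
grip_width: 0.0855
```

Emit:
arm_command([
  [-1,45,2,0,0,2.4],
  [-2.5,45,2,0,0,2.4],
  [-4,45,2,0,0,2.4],
  [-5,45,2,0,0,2.4],
  [-6.5,45,2,0,0,2.4],
  [-8,45,2,0,0,2.4],
  [-9,45,2,0,0,2.4],
  [-10.5,44,2,0,0,2.4],
])

```text
clock: 1.4
position: [0.5452, 0.3171, 0.4347]
tool_rot: [3.142, 0.01, 0.78]
force: [0.5, 1.8, 0.0]
grip_width: 0.0853
```

Emit:
arm_command([
  [-12,44,2,0,0,2.4],
  [-13,44,2,0,0,2.4],
  [-14.5,43,2,0,0,2.4],
  [-15.5,43,2,0,0,2.4],
  [-17,42.5,2,0,0,2.4],
  [-18,42,2,0,0,2.4],
  [-19.5,41.5,2,0,0,2.4],
  [-20.5,41,2,0,0,2.4],
])

```text
clock: 2.2
position: [0.6422, -0.0457, 0.4162]
tool_rot: [3.139, 0.015, 0.431]
force: [1.1, 0.3, 0.1]
grip_width: 0.0853
```

Emit:
arm_command([
  [-22,40.5,2,0,0,2.4],
  [-23,40,2,0,0,2.4],
  [-24,39,2,0,0,2.4],
  [-25,38.5,2,0,0,2.4],
  [-26.5,38,2,0,0,2.4],
  [-27.5,37,2,0,0,2.4],
  [-28.5,36,2,0,0,2.4],
  [-29.5,35.5,2,0,0,2.4],
])

```text
clock: 3.0
position: [0.5243, -0.4049, 0.4003]
tool_rot: [3.136, 0.019, 0.083]
force: [0.4, 0.0, 0.5]
grip_width: 0.0851
```

```bash
cat >> h.py <<'E'
T=50
FO=np.array([.4615,-.303,0]); FH=88.4
RP=ori(FH,T); zt=RP.apply([0,0,1])
fx=np.array([np.cos(np.radians(FH)),np.sin(np.radians(FH)),0])
GP=FO-.022*fx+.022*Z+.002*zt
E
python3 - <<'E'
from h import *
a=plan(GP-.12*zt+.06*Z,RP,8)
plan(GP-.12*zt,RP,2,False,*a)
E
```

```text
[[-7.8, 0.4, 30.5, 6.3, 0.5, 0.7], [-8.0, 3.9, 30.2, 6.3, 0.5, 0.7], [-8.2, 7.2, 29.5, 6.3, 0.5, 0.7], [-8.3, 10.5, 28.4, 6.3, 0.5, 0.7], [-8.4, 13.7, 27.0, 6.3, 0.5, 0.7], [-8.4, 16.6, 25.3, 6.3, 0.5, 0.7], [-8.4, 19.4, 23.3, 6.3, 0.5, 0.7], [-8.3, 21.9, 20.9, 6.3, 0.5, 0.7]]
[[0.0, 23.0, 19.3, 0.0, 0.0, 0.0], [0.0, 23.0, 19.3, 0.0, 0.0, 0.0]]
```

Emit:
arm_command([
  [-8,0.5,30,6.3,0.5,0.7],
  [-8,4,30,6.3,0.5,0.7],
  [-8,7,29.5,6.3,0.5,0.7],
  [-8.5,10.5,28.5,6.3,0.5,0.7],
  [-8.5,13.5,27,6.3,0.5,0.7],
  [-8.5,16.5,25,6.3,0.5,0.7],
  [-8.5,19.5,23,6.3,0.5,0.7],
  [-8.5,22,21,6.3,0.5,0.7],
])

```text
clock: 3.8
position: [0.4548, -0.4185, 0.1558]
tool_rot: [-2.242, -0.014, -0.043]
force: [1.3, -0.8, 1.0]
grip_width: 0.0855
```

Run:
```python
from h import *
err(GP-.12*zt,RP); plan(GP-.1*zt,RP,4)
f=load('top','0'); P=cloud(f)
```

```text
clock 3.8 err mm(tool) [ 2.6 43.3 38.7] rot [-1.53 -1.19  0.09] F [ 1.3 -0.8  1. ] w 0.08547703830190005 q [ 0.8   1.04  0.22  1.18 -0.68  1.74  1.13]
[[0.5, 11.0, 14.7, -0.4, -0.3, 0.0], [0.6, 10.9, 14.7, -0.4, -0.3, 0.0], [0.7, 10.8, 14.8, -0.4, -0.3, 0.0], [0.8, 10.7, 14.9, -0.4, -0.3, 0.0]]
```

Emit:
arm_command([
  [0.5,11,15,-0.4,-0.3,0],
  [0.5,11,15,-0.4,-0.3,0],
  [0.5,11,15,-0.4,-0.3,0],
  [1,11,15,-0.4,-0.3,0],
  [0,0,0,0,0,0],
])

```text
clock: 4.3
position: [0.4559, -0.3971, 0.0735]
tool_rot: [-2.265, 0.007, -0.028]
force: [-0.1, 0.3, 0.1]
grip_width: 0.0854
```

Run:
```python
from h import *
err(GP-.03*zt,RP); plan(GP-.03*zt,RP,5)
f=grab('scene','1')
u,v=proj(f,FO+.03*Z).astype(int); im=f['color'][v-70:v+70,u-90:u+90,::-1]; cv2.imwrite('pics/s1.png',cv2.resize(im,None,fx=4,fy=4,interpolation=cv2.INTER_CUBIC))
```

```text
clock 4.3 err mm(tool) [ 3.2 -6.8 60.5] rot [-0.22  0.25 -0.3 ] F [-0.1  0.3  0.1] w 0.08539104859058029 q [ 0.77  1.11  0.21  1.24 -0.67  1.61  1.17]
[[0.6, -1.4, 12.1, -0.0, 0.1, -0.1], [0.6, -1.4, 12.1, -0.0, 0.1, -0.1], [0.6, -1.4, 12.1, -0.0, 0.1, -0.1], [0.6, -1.4, 12.1, -0.0, 0.1, -0.1], [0.6, -1.4, 12.1, -0.0, 0.1, -0.1]]
```

View pics/s1.png

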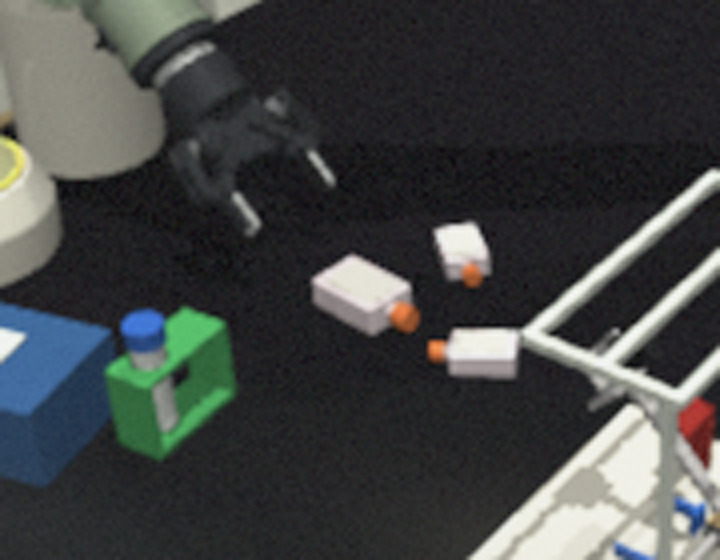

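The fingers (250,215)/(320,170) straddle the line to the big flask at (365,295), and nothing is near them. I go in.

Emit:
arm_command([
  [0.5,-1.5,12,0,0,0],
  [0.5,-1.5,12,0,0,0],
  [0.5,-1.5,12,0,0,0],
  [0.5,-1.5,12,0,0,0],
  [0.5,-1.5,12,0,0,0],
  [0,0,0,0,0,0],
])

```text
clock: 4.95
position: [0.462, -0.3429, 0.0433]
tool_rot: [-2.271, 0.001, -0.026]
force: [0.4, 0.8, -0.1]
grip_width: 0.085
```

Run:
```python
from h import *
err(GP,RP); plan(GP,RP,4)
```

```text
clock 4.95 err mm(tool) [-1.6  4.8 29.3] rot [0.09 0.12 0.  ] F [ 0.4  0.8 -0.1] w 0.08503136350702321 q [ 0.72  1.1   0.18  1.37 -0.7   1.48  1.21]
[[-0.4, 1.2, 7.3, 0.0, 0.0, 0.0], [-0.4, 1.2, 7.3, 0.0, 0.0, 0.0], [-0.4, 1.2, 7.3, 0.0, 0.0, 0.0], [-0.4, 1.2, 7.3, 0.0, 0.0, 0.0]]
```

Emit:
arm_command([
  [-0.5,1,7.5,0,0,0],
  [-0.5,1,7.5,0,0,0],
  [-0.5,1,7,0,0,0],
  [0,1,7,0,0,0],
  [0,0,0,0,0,0],
])

```text
clock: 5.45
position: [0.4606, -0.3221, 0.0194]
tool_rot: [-2.271, 0.002, -0.027]
force: [-0.2, -0.2, 0.1]
grip_width: 0.0852
```

Run:
```python
from h import *
err(GP,RP)
```

```text
clock 5.45 err mm(tool) [ 0.4 -0.1 -1.8] rot [ 0.12  0.11 -0.04] F [-0.2 -0.2  0.1] w 0.08516786698409289 q [ 0.71  1.11  0.17  1.42 -0.71  1.42  1.23]
```

Emit:
arm_command([
  [0,0,-2,0,0,0],
  [0,0,0,0,0,0],
  [0,0,0,0,0,0],
  [0,0,0,0,0,0],
  [0,0,0,0,0,0],
  [0,0,0,0,0,0],
  [0,0,0,0,0,0],
  [0,0,0,0,0,0],
], grip=40, grip_force=35)

```text
clock: 6.25
position: [0.4605, -0.325, 0.0211]
tool_rot: [-2.273, 0.001, -0.028]
force: [0.7, 0.5, -1.3]
grip_width: 0.0534
```

Run:
```python
from h import *
err(GP,RP)
```

```text
clock 6.25 err mm(tool) [ 0.4 -0.7  1.5] rot [ 0.21  0.06 -0.04] F [ 0.7  0.5 -1.3] w 0.05339790180666667 q [ 0.71  1.11  0.17  1.42 -0.71  1.43  1.23]
```

```bash
cat >> h.py <<'E'
RN=ori(93.2,T)
def nest(x,z=0,y=0): return mix(7-22+x,y,50+21.1+z)   # TCP with flask at nest x,z
E
python3 - <<'E'
from h import *
p,R,s=pose()
a=plan(p+.12*Z,R,5)
b=plan(nest(-85,25),RN,10,False,*a)
E
```

```text
[[-0.0, -18.3, -15.5, 0.0, 0.0, 0.0], [-0.0, -18.3, -15.5, 0.0, 0.0, 0.0], [-0.0, -18.3, -15.5, 0.0, 0.0, 0.0], [-0.0, -18.3, -15.5, 0.0, 0.0, 0.0], [-0.0, -18.3, -15.5, 0.0, 0.0, 0.0]]
[[12.4, -17.4, 27.5, 0.0, -0.4, -0.3], [12.6, -17.3, 27.4, 0.0, -0.4, -0.3], [12.9, -17.2, 27.3, 0.0, -0.4, -0.3], [13.2, -17.1, 27.3, 0.0, -0.4, -0.3], [13.4, -17.0, 27.2, 0.0, -0.4, -0.3], [13.7, -17.0, 27.1, 0.0, -0.4, -0.3], [13.9, -16.9, 27.0, 0.0, -0.4, -0.3], [14.2, -16.8, 26.9, 0.0, -0.4, -0.3]]
[[14.5, -16.7, 26.9, 0.0, -0.4, -0.3], [14.7, -16.6, 26.8, 0.0, -0.4, -0.3]]
```

Emit:
arm_command([
  [0,-18.5,-15.5,0,0,0],
  [0,-18.5,-15.5,0,0,0],
  [0,-18.5,-15.5,0,0,0],
  [0,-18.5,-15.5,0,0,0],
  [0,-18.5,-15.5,0,0,0],
])

```text
clock: 6.75
position: [0.4595, -0.3231, 0.1426]
tool_rot: [-2.268, 0.006, -0.028]
force: [0.5, -0.3, -1.0]
grip_width: 0.0532
```

Emit:
arm_command([
  [12.5,-17.5,27.5,0,-0.4,-0.3],
  [12.5,-17.5,27.5,0,-0.4,-0.3],
  [13,-17,27.5,0,-0.4,-0.3],
  [13,-17,27.5,0,-0.4,-0.3],
  [13.5,-17,27,0,-0.4,-0.3],
  [13.5,-17,27,0,-0.4,-0.3],
  [14,-17,27,0,-0.4,-0.3],
  [14,-17,27,0,-0.4,-0.3],
])

```text
clock: 7.55
position: [0.568, -0.0655, 0.1084]
tool_rot: [-2.277, 0.006, 0.036]
force: [0.6, 0.4, -1.1]
grip_width: 0.0541
```

Run:
```python
from h import *
err(nest(-85,25),RN); plan(nest(-85,15),RN,4)
```

```text
clock 7.55 err mm(tool) [ 27.1 -28.3  52. ] rot [ 0.45 -0.62 -1.01] F [ 0.6  0.4 -1.1] w 0.05409109353806866 q [ 0.35  0.89  0.07  1.65 -0.87  1.24  1.01]
[[6.8, -5.2, 14.6, 0.1, -0.2, -0.3], [6.9, -5.1, 14.6, 0.1, -0.2, -0.3], [6.9, -5.1, 14.6, 0.1, -0.2, -0.3], [7.0, -5.0, 14.6, 0.1, -0.2, -0.3]]
```

Emit:
arm_command([
  [7,-5,14.5,0,-0.2,-0.3],
  [7,-5,14.5,0,-0.2,-0.3],
  [7,-5,14.5,0,-0.2,-0.3],
  [7,-5,14.5,0,-0.2,-0.3],
  [0,0,0,0,0,0],
])

```text
clock: 8.05
position: [0.5952, 0.0005, 0.0843]
tool_rot: [-2.275, -0.001, 0.066]
force: [-0.1, 0.1, -1.3]
grip_width: 0.0535
```

Run:
```python
from h import *
err(nest(-85,15),RN); plan(nest(-40,4),RN,4)
f=grab('scene','2'); P=cloud(f); c=f['color'].astype(int)
u,v=proj(f,mix(-40,0,100)).astype(int); im=f['color'][v-75:v+75,u-100:u+100,::-1]; cv2.imwrite('pics/s2.png',cv2.resize(im,None,fx=4,fy=4,interpolation=cv2.INTER_CUBIC))
f=grab('top','2'); P=cloud(f); c=f['color'].astype(int)
z=P[...,2]; L=lambda q:np.c_[(q-M)@ux,(q-M)@uy,q[:,2]]*1e3
roi=np.zeros((400,640),bool); roi[130:230,280:340]=1
k=roi&(abs(z-.095)<.006)&(c.min(2)>120); 
print(k.sum(), cv2.minAreaRect(L(P[k])[:,:2].astype(np.float32)),np.median(z[k]))
o=roi&(c[...,0]>c[...,2]+80)&(c[...,1]<c[...,0]*.7); 
if o.sum(): print('cap/red',np.median(L(P[o]),0),o.sum())
```

```text
clock 8.05 err mm(tool) [-2.8  3.2 -6.4] rot [0.34 0.42 0.45] F [-0.1  0.1 -1.3] w 0.05345522890532153 q [ 0.26  0.93  0.02  1.64 -0.92  1.17  0.99]
[[-0.6, -4.4, 8.7, 0.1, 0.1, 0.1], [-0.6, -4.4, 8.7, 0.1, 0.1, 0.1], [-0.6, -4.4, 8.8, 0.1, 0.1, 0.1], [-0.7, -4.4, 8.8, 0.1, 0.1, 0.1]]
589 ((-71.82352447509766, -3.6069717407226562), (65.4567642211914, 80.71575927734375), 86.32990264892578) 0.09338821313237157
cap/red [ 12.41603069  70.09321573 111.5497735 ] 53
```

View pics/s2.png

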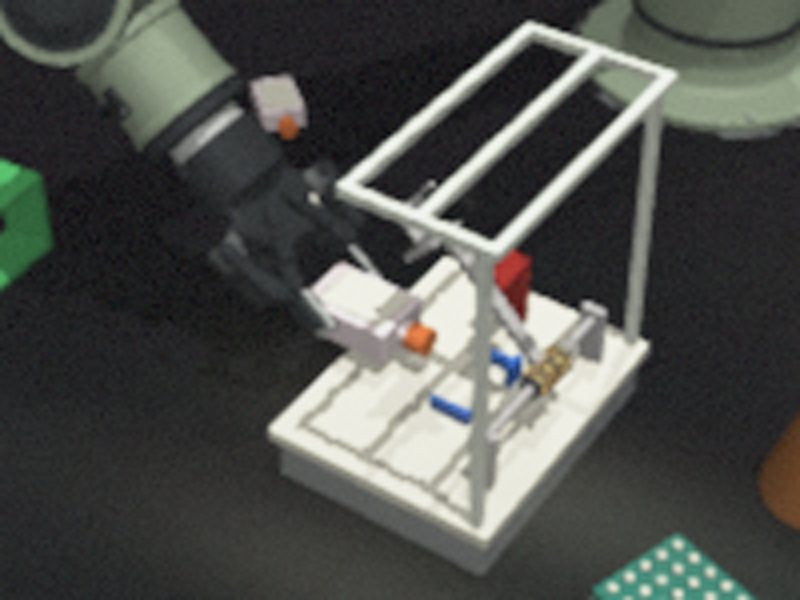

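The flask is held level at (370,310), with its cap (415,340) towards the hinge and clear of the bar (450,240). I advance.

Emit:
arm_command([
  [-0.5,-4.5,9,0.1,0.1,0.1],
  [-0.5,-4.5,9,0.1,0.1,0.1],
  [-0.5,-4.5,9,0.1,0.1,0.1],
  [-0.5,-4.5,9,0,0.1,0.1],
  [0,0,0,0,0,0],
])

```text
clock: 8.65
position: [0.5898, 0.0378, 0.0744]
tool_rot: [-2.272, 0.0, 0.05]
force: [0.2, 0.4, -0.5]
grip_width: 0.0536
```

Run:
```python
from h import *
err(nest(-40,4),RN); plan(nest(-10,2),RN,4)
```

```text
clock 8.65 err mm(tool) [ 0.6 -0.8 -0.1] rot [ 0.18 -0.26 -0.22] F [ 0.2  0.4 -0.5] w 0.05359828858693943 q [ 0.23  0.92 -0.    1.7  -0.97  1.09  1.  ]
[[0.1, -4.6, 6.0, 0.0, -0.1, -0.1], [0.1, -4.6, 6.0, 0.0, -0.1, -0.1], [0.1, -4.6, 6.0, 0.0, -0.1, -0.1], [0.1, -4.6, 6.0, 0.0, -0.1, -0.1]]
```

Emit:
arm_command([
  [0.1,-4.6,6,0,-0.1,-0.1],
  [0.1,-4.6,6,0,-0.1,-0.1],
  [0.1,-4.6,6,0,-0.1,-0.1],
  [0.1,-4.6,6,0,0,0],
  [0,0,0,0,0,0],
])

```text
clock: 9.15
position: [0.5887, 0.0708, 0.0731]
tool_rot: [-2.272, -0.001, 0.058]
force: [-1.1, 0.1, -0.6]
grip_width: 0.0534
```

Run:
```python
from h import *
err(nest(-10,2),RN); plan(nest(2,0.5),RN,4)
```

```text
clock 9.15 err mm(tool) [-0.1  1.7 -1.9] rot [0.19 0.06 0.14] F [-1.1  0.1 -0.6] w 0.05342389440366255 q [ 0.19  0.92 -0.03  1.72 -1.    1.05  1.  ]
[[-0.0, -1.2, 2.1, 0.0, 0.0, 0.0], [-0.0, -1.2, 2.1, 0.0, 0.0, 0.0], [-0.0, -1.2, 2.1, 0.0, 0.0, 0.0], [-0.0, -1.2, 2.1, 0.0, 0.0, 0.0]]
```

Emit:
arm_command([
  [0,-1,2,0,0,0],
  [0,-1,2,0,0,0],
  [0,-1,2,0,0,0],
  [0,0,0,0,0,0],
])

```text
clock: 9.55
position: [0.5884, 0.0773, 0.0713]
tool_rot: [-2.273, -0.001, 0.058]
force: [1.1, -0.4, -1.1]
grip_width: 0.0532
```

Run:
```python
from h import *
err(nest(0,0),RN);print(bot.observe()['force'])
```

```text
clock 9.55 err mm(tool) [-0.2 -0.4  0.9] rot [0.23 0.04 0.13] F [ 1.1 -0.4 -1.1] w 0.05321384057931485 q [ 0.19  0.92 -0.03  1.73 -1.    1.04  1.  ]
[ 1.05388812 -0.44989601 -1.14981908]
```

Emit:
arm_command([
  [0,-0.8,1,0,0,0],
  [0,-0.8,1,0,0,0],
  [0,-0.8,1,0,0,0],
  [0,0,0,0,0,0],
])

```text
clock: 9.95
position: [0.5884, 0.0793, 0.0711]
tool_rot: [-2.275, -0.002, 0.056]
force: [0.2, 0.8, 0.7]
grip_width: 0.0537
```

Run:
```python
from h import *
err(nest(0,0),RN)
```

```text
clock 9.95 err mm(tool) [-0.3  0.7 -0.8] rot [ 0.35 -0.05  0.07] F [0.2 0.8 0.7] w 0.05369291506999721 q [ 0.18  0.91 -0.03  1.73 -1.01  1.04  1.  ]
```

Emit:
arm_command([
  [0,-1.3,1.5,0,0,0],
  [0,-1.3,1.5,0,0,0],
  [0,-1.3,1.5,0,0,0],
])

```text
clock: 10.25
position: [0.5887, 0.0799, 0.071]
tool_rot: [-2.281, -0.003, 0.052]
force: [-4.4, -16.1, 10.2]
grip_width: 0.0536
```

Run:
```python
from h import *
err(nest(0,0),RN)
```

```text
clock 10.25 err mm(tool) [-0.6  1.  -1.3] rot [ 0.71 -0.28 -0.02] F [ -4.4 -16.1  10.2] w 0.05364794847906246 q [ 0.18  0.91 -0.03  1.74 -1.01  1.03  1.  ]
```

Contact with the stops shows as 16 N of reaction along -y, and the flask has stopped. I ease off, release and back out.

Emit:
arm_command([
  [0,0.3,-0.4,0,0,0],
  [0,0,0,0,0,0],
  [0,0,0,0,0,0],
  [0,0,0,0,0,0],
  [0,0,0,0,0,0],
  [0,0,0,0,0,0],
], grip=85)

```text
clock: 10.85
position: [0.5888, 0.08, 0.0713]
tool_rot: [-2.281, -0.003, 0.052]
force: [-0.1, 0.1, -1.0]
grip_width: 0.0728
```

Emit:
arm_command([
  [0,0,-8,0,0,0],
  [0,0,-15,0,0,0],
  [0,0,-25,0,0,0],
  [0,0,-35,0,0,0],
  [0,0,-35,0,0,0],
  [0,0,-15,0,0,0],
  [0,0,0,0,0,0],
])

```text
clock: 11.55
position: [0.5935, -0.0299, 0.1649]
tool_rot: [-2.284, -0.003, 0.051]
force: [0.1, 0.4, -0.2]
grip_width: 0.0725
```

Run:
```python
from h import *
err(nest(0,0),RN)
L=lambda q:np.c_[(q-M)@ux,(q-M)@uy,q[:,2]]*1e3
for n in('top','scene'):
    f=grab(n,'3'); P=cloud(f); c=f['color'].astype(int); l=L(P.reshape(-1,3)).reshape(P.shape); x,y,z=l[...,0],l[...,1],l[...,2]
    k=(abs(z-79)<5)&(abs(y)<45)&(x>-60)&(x<70)&(c.min(2)>110); q=l[k]
    if len(q): print(n,'flask',k.sum(),q.min(0).round(),q.max(0).round(),'pct',np.percentile(q,[2,98],axis=0).round(),cv2.minAreaRect(q[:,:2].astype(np.float32)))
    k=(z>140)&(z<250)&(abs(y)<40)&(x>-60)&(x<40)&(f['color'].max(2)<70); q=l[k]; print('tab dark',k.sum(),np.percentile(q,[2,50,98],axis=0).round(1).tolist() if len(q) else '')
    k=(z>120)&(z<175)&(abs(y)<60)&(c[...,0]>c[...,2]+70)&(x>0)&(x<60); q=l[k]; print('tongue',k.sum(),np.percentile(q,[2,50,98],axis=0).round(1).tolist() if len(q) else '')
    u,v=proj(f,mix(0,0,120)).astype(int); im=f['color'][v-70:v+70,u-70:u+70,::-1]; cv2.imwrite(f'pics/{n}3c.png',im)
a,b=[cv2.resize(cv2.imread(f'pics/{n}3c.png'),(400,400),interpolation=cv2.INTER_CUBIC) for n in('top','scene')]; cv2.imwrite('pics/both3.png',np.hstack([a,b]))
```

```text
clock 11.55 err mm(tool) [-1.000e-01  2.000e-01  1.433e+02] rot [ 0.85 -0.33 -0.08] F [ 0.1  0.4 -0.2] w 0.07246009737468502 q [ 0.28  0.81  0.06  1.62 -0.87  1.27  0.9 ]
top flask 169 [-32. -27.  74.] [69. 26. 84.] pct [[-32. -27.  75.]
 [ 44.  26.  83.]] ((18.27434539794922, -0.5554752349853516), (53.85150146484375, 100.9421157836914), 89.91577911376953)
tab dark 57 [[-22.1, 4.2, 202.3], [-8.1, 9.4, 220.2], [17.6, 12.9, 228.9]]
tongue 84 [[25.6, 14.7, 144.2], [32.6, 29.9, 150.6], [40.8, 45.5, 156.3]]
scene flask 283 [-32. -30.  74.] [45. 25. 83.] pct [[-30. -29.  75.]
 [ 43.  24.  83.]] ((6.697956085205078, -2.2229137420654297), (76.98461151123047, 55.4828987121582), 0.5969708561897278)
tab dark 47 [[-20.9, -9.3, 172.2], [10.8, 1.7, 212.3], [19.5, 9.5, 224.0]]
tongue 42 [[28.2, 15.2, 144.2], [35.3, 29.2, 148.2], [40.4, 46.5, 155.6]]
```

View pics/both3.png

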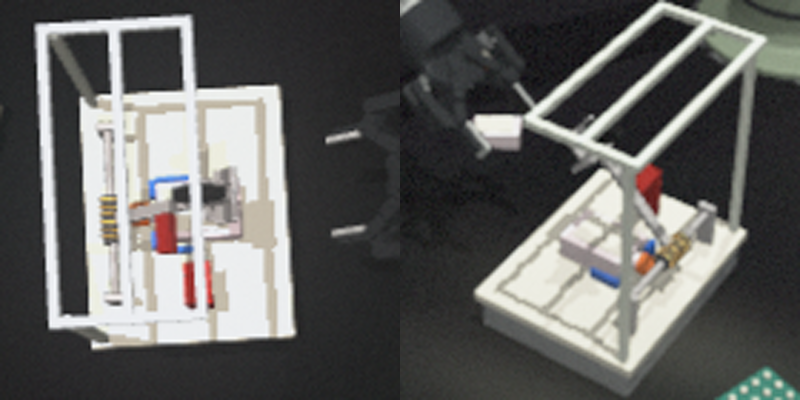

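The flask is home: its top spans x -32 to 45 and y -27 to 26 mm in the mixer frame, with the cap to the hinge. The gripper is clear and the bar is up (tab at about (200,195) in the left panel). The carriage is at about 7 mm. Next I plan the tab grasp.

```bash
cat >> h.py <<'E'
def bar(phi,th,c=6.5,s=150,h=22,back=0):   # TCP pose holding the tab at bar angle phi
    al=np.radians(46)-phi; d=np.array([-np.cos(al),np.sin(al)]); n=np.array([np.sin(al),np.cos(al)])
    g=np.array([85,92])+s*d+h*n; R=ori(93.2,th); return mix(g[0],c,g[1])+R.apply([0,0,.002-back/1e3]),R
E
python3 - <<'E'
from h import *
plan(*bar(0,55,back=90),4)
E
```

```text
[[-1.4, -26.7, -8.0, 1.4, -0.1, -0.0], [-1.4, -26.9, -7.4, 1.4, -0.1, -0.0], [-1.4, -27.1, -6.7, 1.4, -0.1, -0.0], [-1.4, -27.3, -6.0, 1.4, -0.1, -0.0]]
```

Emit:
arm_command([
  [-1.5,-27,-8,1.4,-0.1,0],
  [-1.5,-27,-7.5,1.4,-0.1,0],
  [-1.5,-27,-6.5,1.4,0,0],
  [-1.5,-27,-6,1.4,0,0],
  [0,0,0,0,0,0],
], grip=50)

```text
clock: 12.15
position: [0.5823, 0.0246, 0.2689]
tool_rot: [-2.175, 0.006, 0.061]
force: [0.3, 0.4, -0.0]
grip_width: 0.0429
```

Run:
```python
from h import *
err(*bar(0,55,back=90)); plan(*bar(0,55,back=40),4)
f=grab('scene','4'); u,v=proj(f,mix(-40,0,210)).astype(int); im=f['color'][v-75:v+75,u-100:u+100,::-1]; cv2.imwrite('pics/s4.png',cv2.resize(im,None,fx=4,fy=4,interpolation=cv2.INTER_CUBIC))
```

```text
clock 12.15 err mm(tool) [ 2.3  6.8 -4.2] rot [-0.4   0.44 -0.14] F [ 0.3  0.4 -0. ] w 0.042872205358332666 q [ 0.26  0.68  0.02  1.65 -0.92  1.39  0.8 ]
[[0.7, 1.8, 11.5, -0.1, 0.1, -0.0], [0.7, 1.8, 11.5, -0.1, 0.1, -0.0], [0.6, 1.7, 11.5, -0.1, 0.1, -0.0], [0.6, 1.7, 11.5, -0.1, 0.1, -0.0]]
```

View pics/s4.png

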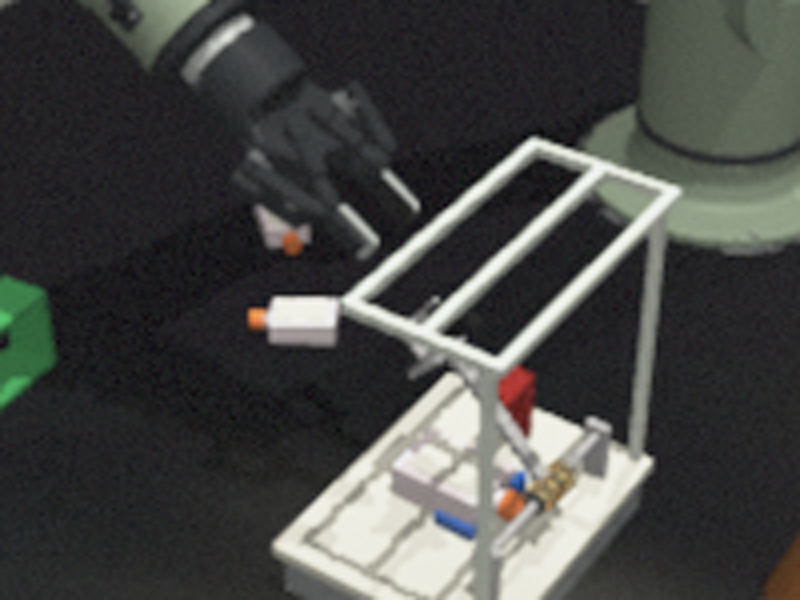

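The fingers (370,240)/(410,205) are in front of the rail and pointing at the tab (430,340), with the guard clear. I go in.

Emit:
arm_command([
  [0.7,4,10,-0.1,0.1,0],
  [0.7,3,10,-0.1,0.1,0],
  [0.6,2,11,-0.1,0.1,0],
  [0.6,0,12,-0.1,0.1,0],
  [0,0,0,0,0,0],
])

```text
clock: 12.7
position: [0.5813, 0.0585, 0.2296]
tool_rot: [-2.182, 0.008, 0.056]
force: [0.2, 0.5, 0.4]
grip_width: 0.0428
```

Run:
```python
from h import *
err(*bar(0,55,back=40)); plan(*bar(0,55,back=0),5)
```

```text
clock 12.7 err mm(tool) [ 1.4 -5.9 -4.4] rot [ 0.04  0.28 -0.37] F [0.2 0.5 0.4] w 0.04275090045482624 q [ 0.22  0.71  0.    1.7  -0.96  1.29  0.83]
[[0.3, -1.2, 7.1, 0.0, 0.1, -0.1], [0.3, -1.2, 7.1, 0.0, 0.1, -0.1], [0.3, -1.2, 7.1, 0.0, 0.1, -0.1], [0.3, -1.2, 7.1, 0.0, 0.1, -0.1], [0.3, -1.2, 7.1, 0.0, 0.1, -0.1]]
```

Emit:
arm_command([
  [0.5,-2.5,3,0,0.1,-0.1],
  [0.5,-2,7,0,0.1,-0.1],
  [0.3,-1,8,0,0,-0.1],
  [0.3,-0.5,8,0,0,0],
  [0,0,7,0,0,0],
  [0,0,0,0,0,0],
])

```text
clock: 13.3
position: [0.5812, 0.0918, 0.2143]
tool_rot: [-2.182, 0.001, 0.056]
force: [-0.3, -0.2, -0.8]
grip_width: 0.0428
```

Run:
```python
from h import *
err(*bar(0,55,back=0))
```

```text
clock 13.3 err mm(tool) [-0.4  0.6 -0.4] rot [ 0.05  0.05 -0.04] F [-0.3 -0.2 -0.8] w 0.0428268735448148 q [ 0.18  0.72 -0.02  1.74 -1.    1.23  0.85]
```

Right on target and no contact. I close on the tab.

Emit:
arm_command([
  [0,0,0,0,0,0],
  [0,0,0,0,0,0],
  [0,0,0,0,0,0],
  [0,0,0,0,0,0],
  [0,0,0,0,0,0],
  [0,0,0,0,0,0],
  [0,0,0,0,0,0],
  [0,0,0,0,0,0],
], grip=0, grip_force=50)

```text
clock: 14.1
position: [0.5811, 0.0914, 0.2143]
tool_rot: [-2.182, 0.002, 0.056]
force: [-0.7, 1.7, -1.7]
grip_width: 0.0112
```

Run:
```python
from h import *
err(*bar(0,55))
L=lambda q:np.c_[(q-M)@ux,(q-M)@uy,q[:,2]]*1e3
f=grab('top','5'); P=cloud(f); c=f['color'].astype(int); l=L(P.reshape(-1,3)).reshape(P.shape); x,y,z=l[...,0],l[...,1],l[...,2]
k=(z>120)&(z<175)&(abs(y)<60)&(c[...,0]>c[...,2]+70)&(x>0)&(x<60); q=l[k]; print('tongue',k.sum(),np.percentile(q,[2,50,98],axis=0).round(1).tolist())
t=None
for i in range(1,9): 
    ph=.8*i/8; a=bar(.8*(i-1)/8,55+15*(i-1)/8); b=bar(ph,55+15*i/8); plan(*b,1,False,*a)
```

```text
clock 14.1 err mm(tool) [-0.2  0.4 -0.1] rot [ 0.05  0.06 -0.06] F [-0.7  1.7 -1.7] w 0.011195391119047127 q [ 0.18  0.72 -0.02  1.74 -0.99  1.23  0.85]
tongue 86 [[24.5, 14.9, 141.3], [32.7, 29.9, 150.5], [40.9, 45.5, 156.7]]
[[0.0, 14.5, -4.3, 1.9, 0.0, 0.0]]
[[0.0, 14.7, -3.3, 1.9, 0.0, 0.0]]
[[-0.0, 14.9, -2.3, 1.9, 0.0, -0.0]]
[[-0.0, 15.0, -1.3, 1.9, 0.0, 0.0]]
[[0.0, 15.1, -0.3, 1.9, -0.0, -0.0]]
[[-0.0, 15.1, 0.7, 1.9, -0.0, -0.0]]
[[0.0, 15.0, 1.8, 1.9, 0.0, 0.0]]
[[-0.0, 14.8, 2.8, 1.9, -0.0, -0.0]]
```

Emit:
arm_command([
  [0,7.3,-2.2,1,0,0],
  [0,7.3,-2.1,1,0,0],
  [0,7.3,-1.7,1,0,0],
  [0,7.4,-1.6,1,0,0],
  [0,7.5,-1.2,1,0,0],
  [0,7.5,-1.1,1,0,0],
  [0,7.5,-0.7,1,0,0],
  [0,7.5,-0.6,1,0,0],
])

```text
clock: 14.95
position: [0.5835, 0.051, 0.1714]
tool_rot: [-2.021, -0.002, 0.059]
force: [-2.9, 4.1, 5.6]
grip_width: 0.0113
```

```bash
cat >> h.py <<'E'
def barstate():
    p,R,s=pose(); g=p-R.apply([0,0,.002])-M; x,y,z=g@ux*1e3,g@uy*1e3,g[2]*1e3
    a=np.arctan2(z-92,85-x)-np.arctan2(22,150); print('phi',round(np.radians(46)-a,3),'r',round(np.hypot(85-x,z-92),1),'(151.6)','y',round(y,1),'tilt',round(np.degrees(np.arccos(-R.as_matrix()[2,2])),1))
E
python3 - <<'E'
from h import *
barstate(); err(*bar(.4,62.5))
E
```

```text
phi 0.391 r 151.7 (151.6) y 6.1 tilt 64.2
clock 14.95 err mm(tool) [-0.4  1.4 -0. ] rot [-1.68  0.1   0.15] F [-2.9  4.1  5.6] w 0.011285962754380957 q [ 0.31  0.88 -0.06  1.68 -1.03  1.34  0.99]
```

Run:
```python
from h import *
a=None
for i in range(1,9):
    b=bar(.39+.37*i/8,64+8*i/8)
    plan(*b,1,False,*(a or (None,None))) ; a=b
```

```text
[[-0.4, 6.8, -0.5, 0.8, 0.1, 0.2]]
[[0.0, 7.0, -0.4, 1.0, 0.0, -0.0]]
[[-0.0, 7.0, -0.2, 1.0, -0.0, 0.0]]
[[0.0, 7.0, 0.0, 1.0, 0.0, -0.0]]
[[-0.0, 7.0, 0.2, 1.0, -0.0, 0.0]]
[[-0.0, 7.0, 0.4, 1.0, -0.0, 0.0]]
[[0.0, 6.9, 0.6, 1.0, 0.0, 0.0]]
[[0.0, 6.9, 0.8, 1.0, -0.0, 0.0]]
```

Emit:
arm_command([
  [0,7,-0.5,0.9,0,0.1],
  [0,7,-0.4,0.9,0,0],
  [0,7,-0.2,0.9,0,0],
  [0,7,0,0.9,0,0],
  [0,7,0.2,0.9,0,0],
  [0,7,0.4,0.9,0,0],
  [0,7,0.6,0.9,0,0],
  [0,7,0.8,0.9,0,0],
])

```text
clock: 15.75
position: [0.5845, 0.0302, 0.1195]
tool_rot: [-1.868, -0.002, 0.057]
force: [-1.0, 5.2, 7.6]
grip_width: 0.0114
```

Run:
```python
from h import *
barstate(); err(*bar(.8,72)); plan(*bar(.8,73),2)
```

```text
phi 0.763 r 152.3 (151.6) y 6.3 tilt 73.0
clock 15.75 err mm(tool) [-0.2  5.6  1.4] rot [-0.99  0.03  0.13] F [-1.   5.2  7.6] w 0.011434931212656187 q [ 0.39  1.05 -0.1   1.6  -1.04  1.42  1.09]
[[-0.1, 2.8, 0.7, 0.0, 0.0, 0.1], [-0.1, 2.8, 0.7, 0.0, 0.0, 0.1]]
```

Emit:
arm_command([
  [0,3,0.7,0,0,0],
  [0,3,0.7,0,0,0],
  [0,2.5,0.5,0,0,0],
  [0,2,0,0,0,0],
])

```text
clock: 16.15
position: [0.5843, 0.0284, 0.109]
tool_rot: [-1.854, -0.002, 0.055]
force: [-1.4, 9.3, 7.5]
grip_width: 0.0112
```

Run:
```python
from h import *
barstate(); err(*bar(.8,73))
```

```text
phi 0.833 r 152.5 (151.6) y 6.6 tilt 73.8
clock 16.15 err mm(tool) [ 0.1 -5.1  0.1] rot [-0.76 -0.09  0.11] F [-1.4  9.3  7.5] w 0.011189928549451042 q [ 0.4   1.08 -0.1   1.59 -1.04  1.43  1.1 ]
```

Emit:
arm_command([
  [0,2.5,0,0,0,0],
  [0,2.5,0,0,0,0],
])

```text
clock: 16.35
position: [0.5844, 0.028, 0.1055]
tool_rot: [-1.846, -0.003, 0.055]
force: [-1.6, 7.2, 13.7]
grip_width: 0.0111
```

Run:
```python
from h import *
barstate(); err(*bar(.8,73))
L=lambda q:np.c_[(q-M)@ux,(q-M)@uy,q[:,2]]*1e3
f=grab('top','6'); P=cloud(f); c=f['color'].astype(int); l=L(P.reshape(-1,3)).reshape(P.shape); x,y,z=l[...,0],l[...,1],l[...,2]
k=(z>80)&(z<175)&(abs(y)<60)&(c[...,0]>c[...,2]+70)&(x>-15)&(x<50); q=l[k]; print('tongue',k.sum(),np.percentile(q,[2,50,98],axis=0).round(1).tolist())
fs=grab('scene','6')
ims=[]
for g in(f,fs):
    u,v=proj(g,mix(-10,0,100)).astype(int); ims.append(cv2.resize(g['color'][v-50:v+50,u-50:u+50,::-1],(400,400),interpolation=cv2.INTER_CUBIC))
cv2.imwrite('pics/both6.png',np.hstack(ims))
```

```text
phi 0.856 r 152.5 (151.6) y 6.6 tilt 74.2
clock 16.35 err mm(tool) [ 0.1 -8.5 -0.4] rot [-1.23 -0.07  0.18] F [-1.6  7.2 13.7] w 0.011105488596371681 q [ 0.4   1.09 -0.1   1.59 -1.04  1.43  1.11]
tongue 21 [[-0.6, 17.4, 92.9], [14.5, 54.5, 112.0], [20.1, 59.7, 115.9]]
```

View pics/both6.png

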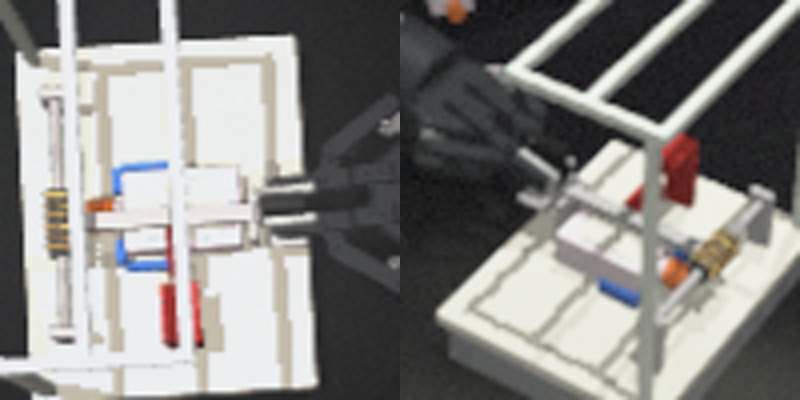

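The bar looks down and level across the flask in both panels, with the tab in the fingers at (265,205) and the tongue beside the catch at (175,270). I check its level from the depth.

Run:
```python
from h import *
L=lambda q:np.c_[(q-M)@ux,(q-M)@uy,q[:,2]]*1e3
for n in('top','scene'):
    f=load(n,'6'); P=cloud(f); l=L(P.reshape(-1,3)).reshape(P.shape); x,y,z=l[...,0],l[...,1],l[...,2]
    k=(abs(y-7)<8)&(x>-32)&(x<70)&(z>84)&(z<130); q=l[k]
    for a in range(-30,70,15):
        m=(q[:,0]>a)&(q[:,0]<a+15)
        if m.sum(): print(n,a,m.sum(),np.median(q[m],0).round(1))
```

```text
top -30 27 [-20.7   7.9  94.9]
top -15 25 [-7.3  6.3 95.5]
top 0 13 [ 2.5  6.3 96.1]
top 15 30 [22.4  7.2 95.4]
top 30 30 [37.9  6.6 95.3]
top 45 27 [53.1  7.9 96.9]
top 60 17 [65.   7.9 95. ]
scene -30 16 [-22.7   5.7  92.6]
scene -15 21 [-7.4  2.  93.5]
scene 0 21 [ 7.2  4.3 94.3]
scene 15 11 [17.6  4.8 92.9]
scene 30 9 [40.6  6.  95.1]
scene 45 20 [52.5  2.9 93.6]
scene 60 12 [64.5  2.  92.5]
```

Emit:
arm_command([
  [0,2.5,0,0,0,0],
  [0,2.5,0,0,0,0],
])

```text
clock: 16.65
position: [0.5846, 0.0278, 0.1032]
tool_rot: [-1.836, -0.006, 0.056]
force: [-2.1, 6.1, 17.1]
grip_width: 0.0112
```

The bar is level to within 2 mm along its length, and the pull of 17 N exceeds the spring, so it is on the hard stop. I slide it towards the catch, keeping the down pull.

Emit:
arm_command([
  [-4,1.5,0,0,0,0],
  [-4,1.5,0,0,0,0],
  [-4,1.5,0,0,0,0],
  [-4,1.5,0,0,0,0],
])

```text
clock: 17.05
position: [0.5706, 0.027, 0.1023]
tool_rot: [-1.819, -0.012, 0.055]
force: [1.4, 6.9, 14.2]
grip_width: 0.0114
```

Run:
```python
from h import *
barstate(); err(*bar(.8,73,32))
```

```text
phi 0.878 r 152.5 (151.6) y 20.4 tilt 75.8
clock 17.05 err mm(tool) [-11.5 -11.8  -0.8] rot [-2.78 -0.26  0.66] F [ 1.4  6.9 14.2] w 0.011351517605153811 q [ 0.42  1.1  -0.11  1.62 -1.05  1.43  1.15]
```

Emit:
arm_command([
  [-4,1.5,0,0,0,0],
  [-4,1.5,0,0,0,0],
  [-4,1.5,0,0,0,0],
  [-3,1.5,0,0,0,0],
])

```text
clock: 17.45
position: [0.5571, 0.0261, 0.1008]
tool_rot: [-1.803, -0.018, 0.052]
force: [5.2, 8.2, 15.6]
grip_width: 0.0113
```

Run:
```python
from h import *
barstate(); err(*bar(.8,73,32))
L=lambda q:np.c_[(q-M)@ux,(q-M)@uy,q[:,2]]*1e3
f=grab('top','7'); P=cloud(f); l=L(P.reshape(-1,3)).reshape(P.shape); x,y,z=l[...,0],l[...,1],l[...,2]
k=(abs(y-30)<20)&(x>-30)&(x<70)&(z>88)&(z<102)&(f['color'].min(2)>60); print(np.percentile(l[k],[5,50,95],axis=0).round(1).tolist())
```

```text
phi 0.888 r 152.6 (151.6) y 33.9 tilt 76.7
clock 17.45 err mm(tool) [  2.1 -13.2  -0.7] rot [-3.68 -0.47  0.96] F [ 5.2  8.2 15.6] w 0.011309527652749814 q [ 0.43  1.1  -0.12  1.65 -1.04  1.43  1.18]
[[-25.9, 27.3, 90.6], [22.4, 32.7, 94.9], [63.1, 38.5, 99.1]]
```

Emit:
arm_command([
  [-2.5,1.5,0,0,0,0],
  [-2.5,1.5,0,0,0,0],
])

```text
clock: 17.7
position: [0.555, 0.0259, 0.1007]
tool_rot: [-1.795, -0.024, 0.047]
force: [11.9, 9.5, 16.6]
grip_width: 0.0109
```

Emit:
arm_command([
  [0,-3,0,0,0,0],
  [0,-3,0,0,0,0],
  [0,-3,0,0,0,0],
  [0,-3,0,0,0,0],
  [0,-1,0,0,0,0],
])

```text
clock: 18.2
position: [0.557, 0.0272, 0.1137]
tool_rot: [-1.788, -0.027, 0.04]
force: [1.8, 8.4, 0.7]
grip_width: 0.0109
```

Run:
```python
from h import *
barstate(); err(*bar(.74,73,32))
```

```text
phi 0.803 r 152.8 (151.6) y 34.0 tilt 77.5
clock 18.2 err mm(tool) [ 2.1 -9.5  0.8] rot [-4.53 -1.28  1.27] F [1.8 8.4 0.7] w 0.010944429061711216 q [ 0.44  1.08 -0.12  1.66 -1.06  1.44  1.19]
```

The lateral force rose to 12 N at the end stop. As I eased up, the vertical pull fell to 0.7 N, so the catch now carries the bar. I release and back out.

Emit:
arm_command([
  [0,0,0,0,0,0],
  [0,0,0,0,0,0],
  [0,0,0,0,0,0],
  [0,0,0,0,0,0],
  [0,0,0,0,0,0],
], grip=40)

```text
clock: 18.7
position: [0.5569, 0.0245, 0.1114]
tool_rot: [-1.789, -0.026, 0.036]
force: [-0.7, 0.5, 0.1]
grip_width: 0.0342
```

Emit:
arm_command([
  [0,0,-10,0,0,0],
  [0,0,-20,0,0,0],
  [0,0,-30,0,0,0],
  [0,0,-30,0,0,0],
  [0,0,-30,0,0,0],
  [0,0,-20,0,0,0],
  [0,0,0,0,0,0],
  [0,0,0,0,0,0],
])

```text
clock: 19.5
position: [0.56, -0.122, 0.1434]
tool_rot: [-1.792, -0.025, 0.036]
force: [0.4, 0.5, 0.3]
grip_width: 0.0339
```

Run:
```python
from h import *
s=bot.observe();print(s['clock'],s['force'].round(1),s['position'].round(3))
L=lambda q:np.c_[(q-M)@ux,(q-M)@uy,q[:,2]]*1e3
ims=[]
for n in('top','scene'):
    f=grab(n,'8'); P=cloud(f); l=L(P.reshape(-1,3)).reshape(P.shape); x,y,z=l[...,0],l[...,1],l[...,2]; c=f['color'].astype(int)
    k=(abs(y-32)<8)&(x>-30)&(x<70)&(z>88)&(z<112)&(c.min(2)>60)
    q=l[k]; print(n,'bar z slope',np.polyfit(q[:,0],q[:,2],1).round(3),'y',np.percentile(q[:,1],[5,50,95]).round(1))
    k=(abs(z-79)<5)&(abs(y)<45)&(x>-60)&(x<50)&(c.min(2)>110); q=l[k]
    print('flask',np.percentile(q,[2,98],axis=0).round(1).tolist())
    k=(f['color'].max(2)<70)&(z>85)&(z<150)&(x>-85)&(x<-35)&(abs(y-30)<25); q=l[k]; print('tab',k.sum(),np.percentile(q,[5,50,95],axis=0).round(1).tolist() if len(q) else '')
    u,v=proj(f,mix(-10,0,100)).astype(int); ims.append(cv2.resize(f['color'][v-55:v+55,u-55:u+55,::-1],(400,400),interpolation=cv2.INTER_CUBIC))
cv2.imwrite('pics/both8.png',np.hstack(ims))
```

```text
19.5 [0.4 0.5 0.3] [ 0.56  -0.122  0.143]
top bar z slope [-8.30000e-02  1.02228e+02] y [26.4 32.  37.9]
flask [[-31.0, -26.4, 74.8], [45.1, 21.9, 83.7]]
tab 34 [[-71.6, 30.5, 112.8], [-61.6, 37.4, 138.1], [-45.7, 38.5, 144.2]]
scene bar z slope [-7.3000e-02  9.9654e+01] y [24.2 29.1 36.3]
flask [[-30.7, -29.0, 74.7], [43.5, 23.3, 82.6]]
tab 87 [[-70.6, 22.7, 115.0], [-56.9, 26.2, 130.1], [-43.4, 32.7, 142.6]]
```

View pics/both8.png

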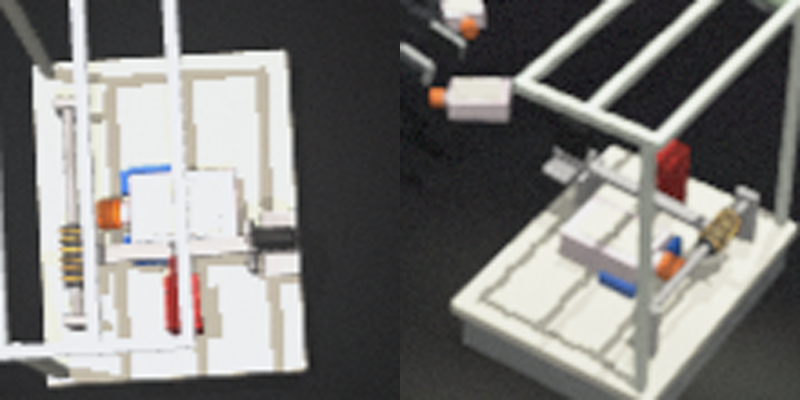

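The bar is latched under the catch (175,265), the flask is home with its cap (108,213) to the hinge, and the gripper is clear. I hand in.

```bash
python3 -c "
from workcell import bot
print(bot.job_done())"
```

```text
the job is handed in; nothing more can be done
None
```

I put the largest flask (78 × 54 mm) in the nest with its cap to the hinge. I pushed it against the rear stops until they gave about 16 N of reaction. Then I pulled the bar down to its hard stop by the tab, slid it fully under the red catch, let go and backed out. The job was handed in at about 20 s on the clock; no verdict was given.

**Last checks, with the gripper clear:**
- **Flask:** its top spans x -31 to 45 mm and about y -27 to 23 mm in the mixer frame. That puts it home within a millimetre or two in x. In y the latched bar hides the +y edge, but before the bar was lowered the flask was centred to 1–2 mm.
- **Bar:** it stays down by itself, with the carriage at 29–32 mm across the two cameras and the external force near zero.
- **Guard and bystanders:** no unexpected forces were felt near the guard. I did not re-measure the bystanders; the arm never went near them.

**Disagreements:**
- **Bar angle:** the camera slope puts the latched bar at about 0.72–0.73 rad rather than the stated 0.74. That is within measurement error and above the 0.71 limit.
- **Arm-based angle:** while the bar was held down, the angle worked out from the arm's position read too high, up to 0.89 rad. The pads had slid a few millimetres down the tab. The depth images showed the bar level.

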